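Shut the catering crate and drop its latch

ROBOT

A 6-joint arm with a two-finger parallel gripper is mounted at the origin on a cart in front of the work surface, level with it; the furniture and walls round the work are solid. World frame = base frame: x ahead of the robot, y to its left, z up, the work surface at z = 0. Lengths are in mm, angles in rad, forces in N, time in s.
With the tool pointing down it reaches from about 350 to 975 mm from the base axis. Payload 7.1 kg.
Tool frame: the origin (TCP) lies midway between the tips of the shut fingers; the grasp point (between the pads) lies 19 mm behind it (ctrl.grip_depth is the distance from the TCP to the grasp point, in mm); z points along the fingers, y is the line along which they close (so a half turn about z gives the same grasp; the last joint's range is limited). The gripper opens to 88 mm and grips with 3 to 60 N. Pads are 20 mm wide; open, the fingers measure 115 mm over their backs; the gripper's body (75 mm by 178 mm) begins 61 mm behind the grasp point.
Start: joints at [1.317, 0.423, 1.63, -0, 1.089, -0.019], TCP at [145.374, 607.841, 222.675] pointing down, gripper open.
Joint ranges: [-3, 3], [-0.9, 2.11], [0.09, 2.58], [-1.31, 4.45], [0.11, 2.69], [-2.54, 2.54]. Speed limits (rad/s): [2.39, 2.39, 3.01, 3.14, 3.14, 3.14].

INTERFACE

Orientations are given as a rotation vector (axis times angle).
In Python, from workcell import ctrl, cams gives the robot as it stands.
- The arm moves only by the tool move_arm, never from a script. Its argument "steps" is a list of rows, each a list of 3 entries, a list of its own where there are three numbers: the shift along the tool's x, y, z in units of 25 mm (1.0 is 25 mm), then the turn about the tool's z in units of 5 degrees (1.0 is 5 degrees), then the closure, from 0 (fully open) to 1 (shut). A call has 1 to 20 rows; each row shifts and turns the commanded pose from where the row before left it, along the tool's axes as they then stand; what a row does not reach is not made up. A row lasts 1/12 s, in which the tool goes at most 41.7 mm and 7.16 degrees, less where a joint would pass 70% of its speed; a pose out of reach is approached as far as the arm can. A call is refused whole if a number of a shift passes 1 or a number of a turn 1, either way. A call with a gripper value outside its range is refused whole. The fingers move at their own pace and stop on an object; the grip force is fixed at half the most. Time passes only in rows, so rows that do not move let the fingers close. It gives the time, the measured TCP pose, the force, the opening and the grip force at its end, in the units of the state.
- ctrl.get_obs(): the state, without advancing time (a new reading comes with each control period).
- cams.get_image(name): name is "scene" or "top" or "wrist"; returns a dict with "image" (420x560x3 uint8, red, green, blue), "camera_matrix" (3x3 intrinsics, pixels), "xyz" and "rotation" of the camera in the world; the wrist camera has in their place "mount" (4x4, takes a point from camera to tool coordinates, whose origin is the TCP and whose axes are the flange's). Camera axes: x right, y down, z forward; pixel columns grow to the right and rows downward; lengths in mm; the calibration is good to about 2 mm. The wrist camera is an equidistant fisheye: a pixel r from the principal point sees the ray r / f radians off the axis. A picture is of the moment at which its call begins: read the wrist's pose just before it. There is no depth.
- ctrl.close_job(): hands the job in; it is judged then, once.
Trained networks look in the newest picture that a camera, given by its name, has taken for a name from the list of things; names that differ only in an ending like _2 or _b are one class to them, and where a whole thing is asked for, a point or a joint stands for the part that bears it (a point fixed in the world has none). Each returns a list of dicts, best first, with "p" (0 to 1); they miss things now and then, are a little off and sometimes report something else, mostly with a low value. They report only what shows in the picture. A call takes as long as a camera call.
- cams.boxes_of(camera, thing): "rect" ([centre column, centre row, width, height] in pixels, round what is visible of it).
- cams.cut_out(camera, thing): "pixels" (420x560 bool, what is visible of it) and "rect" ([centre column, centre row, width, height] in pixels, round what is visible of it).
The state is a dict: "t": time; "qpos": joint angles; "qvel": joint speeds; "joint_torque": joint torques, N m; "ee_pos": TCP position; "orientation": TCP orientation; "ft_force": force on the tool from outside, world axes, zero at the start; "moment": the same for the moment, N m; "width": finger opening in mm; "grasp_force": force on a finger pad.
Only numpy, scipy, OpenCV 4.12 (cv2) and the standard library are available. Lean on these libraries where they do the work, as an engineer would, in place of code of your own. Each camera call takes 0.05 s, during which the arm holds its last target. There are 200 camera calls.

TASK

The plywood catering crate on the counter is about to be carried out. Push the box of sugar sachets that sticks out of the open front straight in until it rests against the back wall, then swing the gate shut and latch it: lift the steel latch bar over the keeper's horn, keep the gate pressed gently in against its sprung buffer, and let the bar down to the bottom of the keeper's notch so that it holds the gate shut by itself. Use a light touch: do not shut the gate on the sachet box or ram the bar against the keeper (stay clearly under 12 N), and leave the bell, the card terminal and the cup of stirrers where they stand.

Things in the scene. Friction and masses are not known exactly. Their poses are not given: they have to be found in the camera images.
- crate: Open-topped plywood crate, fixed; 150 mm deep (x), 230 wide (y), walls 72 high, posts 85, floor 12 up. Origin: centre of its underside; x points from its open front to its back, y to its left. Front edge at x = -75 mm (faces of the front posts -81), inside of the back wall +65. Right bay, y -77 to +5, takes the sachet box; the left holds shakers (fixed, up to 117 high).
- gate: Front gate, plywood 7 mm thick, 0.8 kg, 16 to 76 mm above the counter. Origin: its upright hinge axis at the crate's left front post, crate frame (-88.5, 100, 0) mm; the panel runs along its own -y from 8 to 189 mm. Its yaw = crate's yaw minus the opening angle; starts 0.52 to 0.66 rad open, free end towards the robot. Swings freely, stays where left; can go 0.045 rad past nominal shut.
- latch: Gravity latch bar on the gate's outside: flat steel, 5 mm thick (x), 14 high (z), 120 g. Origin: its pivot, gate frame (-9, -55, 52) mm; turns about the gate's normal (x). It runs along its own -y to 155 mm, past the gate's free end. At rest it lies level on a stop, as at the start; its end lifts by up to 0.32 rad and falls by its weight. Moving its knob along the gate's normal swings the gate.
- latch_knob (a point): Red upright round knob on the bar, 14 mm thick, 42 mm tall, 113 mm from the pivot. This point is on its axis, 45 mm above the pivot, so 97 mm above the counter when the bar lies level; the knob then spans 73 to 115 mm, mostly above the gate's top, and can be pinched from above. Lifting the knob 13 mm makes the bar clear the keeper's horn by about 4 mm.
- latch_end (a point): Point on the bar's underside near its end, 148 mm from the pivot. Gate nominally shut and bar level, it is at (-97.5, -103, 45) mm in the crate frame, in the middle of the keeper's nominal notch.
- keeper: Keeper on the crate's right front post: a steel U-jaw open upwards, 22 mm wide (y). Origin: nominal middle of its notch, on the notch floor, crate frame (-97.5, -103, 43.5) mm, axes as the crate's. Notch 7 mm wide (x) for the 5 mm bar. In front (-x) the horn: 6 mm thick, 13.5 mm above the notch floor. Behind (+x) the notch's back, 32 mm high, a stop for the lifted bar.
- jaw_screws (a point): The two screws that clamp the keeper's jaw to the post, through slots. Only they are measured: the jaw itself is clamped up to 8 mm further in or out (crate x) than nominal, so find the notch by feel: with the bar lifted, press the gate in until the bar meets the notch's back (force climbs far more steeply than on the buffer), keep it there lightly and lower the bar.
- buffer (a point): Rubber-tipped spring buffer on the front edge of the right wall, crate frame (-95.4, -84, 58) mm (its free tip). The closing gate meets it when the bar's end is about 11 mm outside its nominal shut place; it pushes the gate out with 2 N at first touch and 0.45 N more per mm, also after latching, so a gate let go before the bar is down springs out.
- sugar_box: Small wooden box of sugar sachets, loose, 140 to 290 g; 75 mm wide, 130 long, wooden walls 55 high, sachets to 73. Origin: centre of its underside; its long side (its y) lies along the crate's x. It stands on the floor of the right bay, 20 to 35 mm of it out of the front (origin at x = -30 to -45 mm in the crate frame); home against the back wall its origin is at x = 0. Slides easily.
- service_bell: Counter bell, 84 mm across, 61 mm high, origin centre of its underside. Bystander.
- card_terminal: Black card terminal, 165 x 76 x 60 mm, origin centre of its underside. Bystander.
- stirrer_cup: Black tumbler with wooden stirrers, 72 mm wide, 143 mm high, origin centre of its underside. Bystander.

How it is judged (in metres and radians):
On the way, in this order (a step that is already met when the one before it is completed fails the run):
1. the sachet box stands home against the back wall (x of sugar_box in the frame of crate above -0.006 m and z of sugar_box in the frame of crate below 0.02 m and angle between sugar_box's own z axis and vertical below 0.1 rad), for 0.2 s.
2. the gate is shut with the bar lifted over the keeper's horn (x of latch_end in the frame of crate above -0.1078 m and z of latch_end in the frame of crate above 0.056 m), for 0.05 s.
At the end, for the whole second after the job is handed in: The sachet box stands upright on the crate's floor, within 6 mm of the back wall; the gate is shut with the latch bar's end behind the keeper's horn (no more than 10.3 mm outside its nominal place) and down in the notch, within 3 mm of level; all at rest (all of step 1 and x of latch_end in the frame of crate above -0.1078 m and z of latch_end in the frame of crate below 0.048 m and linear speed of each of latch, sugar_box below 0.01 m/s); the robot touches nothing.
It fails at once if the bar is rammed or pressed against the keeper with more than 12 N (contact force between latch and keeper above 12 N).
It fails at once if the gate is shut on the sachet box (more than 8 N) (contact force between gate and sugar_box above 8 N).
It fails at once if the sachet box is tipped (angle between sugar_box's own z axis and vertical above 0.35 rad).
It fails at once if a bystander (bell, card terminal, cup of stirrers) is moved by more than 20 mm (distance of any of service_bell, card_terminal, stirrer_cup from where it was at the start of the episode above 0.02 m).
It also fails if it takes over 72 s, if anything falls off the work surface, if the arm or the gripper's body presses on something with over 40 N, if the wrist force passes 120 N, or if a joint passes its speed limit or range.

## Working session

There is one attempt and no reset: what is moved stays moved. The work goes in short steps, Python scripts to look and compute and a tool call to move; the robot and the scene stay as the last step left them, time stands still between calls to the robot, and variables do not carry over. Pictures are saved under pics/ and viewed, at most 10 in all, crops included, and the job is handed in when it is done.

Besides the shell and the picture viewer there is one more tool, called by a JSON object that holds its "op" and its "data", one argument or row to a line. move_arm: Moves the arm, as the interface text tells. Its arguments: {"type":"object","properties":{"steps":{"type":"array"}},"required":["steps"]}

```bash
mkdir -p pics; ls
python3 - <<'E'
from workcell import ctrl,cams
import cv2,numpy as np
o=ctrl.get_obs();print({k:np.round(v,3) for k,v in o.items()}, ctrl.grip_depth)
ims=[]
for n in ["scene","top"]:
    d=cams.get_image(n);print(n,d["camera_matrix"].tolist(),np.round(d["xyz"],1),np.round(d["rotation"],4).tolist())
    cv2.imwrite(f"pics/{n}0.png",d["image"][:,:,::-1])
    for th in ["crate","gate","latch","latch_knob","latch_end","keeper","jaw_screws","buffer","sugar_box","service_bell","card_terminal","stirrer_cup"]:
        try: r=cams.boxes_of(n,th); print(th,[(np.round(x["rect"],1).tolist(),round(x["p"],2)) for x in r[:2]])
        except Exception as e: print(th,e)
E
```

```text
pics
{'t': np.float64(0.0), 'qpos': array([ 1.317,  0.424,  1.631, -0.   ,  1.089, -0.019]), 'qvel': array([0.   , 0.001, 0.001, 0.   , 0.002, 0.001]), 'joint_torque': array([ 1.0000e-03, -5.4463e+01, -2.7367e+01,  6.4000e-02,  2.3000e-02,
       -0.0000e+00]), 'ee_pos': array([145.222, 607.322, 221.907]), 'orientation': array([-3.68e-01, -3.12e+00,  2.00e-03]), 'ft_force': array([-0.277,  0.792, -0.883]), 'moment': array([-0.049,  0.   , -0.01 ]), 'grasp_force': np.float64(0.0), 'width': np.float64(87.728)} 18.700000000000003
scene [[460.8200546639548, 0.0, 288.79533496311865], [0.0, 460.8200546639548, 208.85068610640775], [0.0, 0.0, 1.0]] [-230.2 -714.3  689.4] [-1.9569, 0.8186, -0.4925]
crate [([321.9, 222.9, 104.8, 78.7], 0.66), ([278.2, 233.2, 14.5, 22.3], 0.42)]
gate [([280.5, 232.9, 19.0, 57.5], 0.77), ([277.2, 237.2, 14.8, 30.7], 0.52)]
latch [([277.0, 236.2, 13.7, 39.6], 0.68)]
latch_knob [([281.1, 238.5, 19.0, 37.2], 0.72)]
latch_end [([280.0, 234.9, 15.2, 33.7], 0.8)]
keeper [([336.5, 237.9, 18.7, 20.5], 0.55), ([280.6, 237.3, 19.1, 40.3], 0.36)]
jaw_screws [([336.6, 239.1
[... 498 characters left out ...]
6 1129.1] [-2.2148, 2.1957, -0.0751]
crate [([291.0, 171.7, 100.4, 119.6], 0.59)]
gate [([286.1, 206.1, 65.6, 43.5], 0.83)]
latch [([289.0, 212.4, 49.6, 26.2], 0.65)]
latch_knob [([292.4, 211.8, 60.3, 39.5], 0.56), ([197.8, 237.4, 28.3, 29.1], 0.33)]
latch_end [([291.6, 215.6, 55.1, 35.1], 0.72), ([336.0, 180.9, 12.7, 9.6], 0.19)]
keeper [([336.0, 173.6, 14.7, 23.9], 0.45)]
jaw_screws [([335.9, 182.2, 11.4, 3.6], 0.42)]
buffer [([336.9, 182.4, 13.1, 6.6], 0.65), ([293.1, 173.6, 98.6, 120.1], 0.56)]
sugar_box [([307.9, 160.8, 32.8, 59.7], 0.61)]
service_bell [([163.8, 236.5, 33.4, 32.8], 0.72)]
card_terminal [([393.0, 241.6, 68.8, 31.2], 0.82)]
stirrer_cup [([198.2, 237.6, 30.0, 28.1], 0.89)]
```

Run:
```python
import cv2
a=cv2.imread("pics/top0.png")[90:270,140:440];cv2.imwrite("pics/top0c.png",cv2.resize(a,(800,480),interpolation=cv2.INTER_CUBIC))
a=cv2.imread("pics/scene0.png")[150:350,160:410];cv2.imwrite("pics/scene0c.png",cv2.resize(a,(750,600),interpolation=cv2.INTER_CUBIC))
```

```text
(no output)
```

View pics/top0c.png

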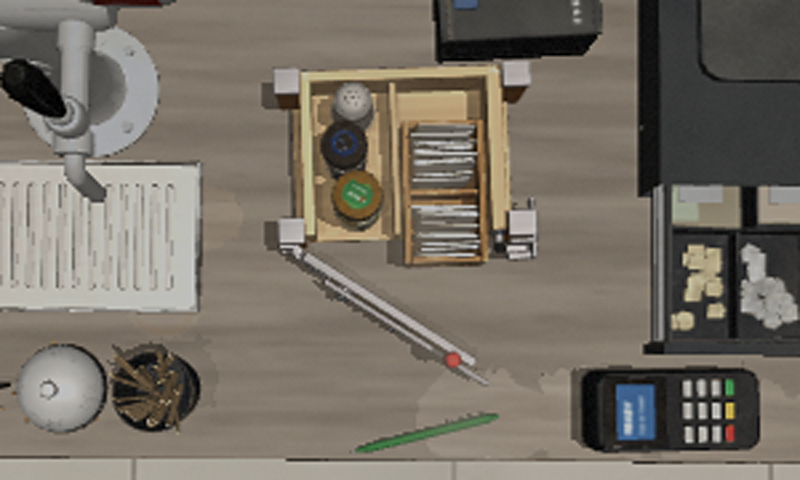

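View pics/scene0c.png

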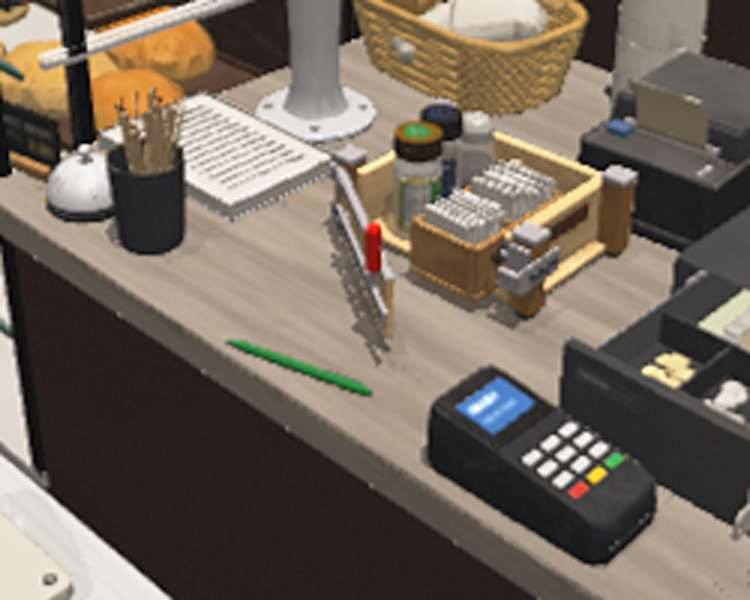

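```bash
cat > h.py <<'E'
from workcell import ctrl,cams
import cv2,numpy as np
from scipy.spatial.transform import Rotation as R
def ray(d,uv):
    K=d["camera_matrix"];v=np.linalg.inv(K)@np.array([uv[0],uv[1],1.]);return np.array(d["xyz"]),R.from_rotvec(d["rotation"]).as_matrix()@v
def atz(d,uv,z):
    o,v=ray(d,uv);return o+v*(z-o[2])/v[2]
def tri(ds,uvs):
    A=np.zeros((3,3));b=np.zeros(3)
    for d,uv in zip(ds,uvs):
        o,v=ray(d,uv);v/=np.linalg.norm(v);P=np.eye(3)-np.outer(v,v);A+=P;b+=P@o
    return np.linalg.solve(A,b)
def proj(d,p):
    c=R.from_rotvec(d["rotation"]).as_matrix().T@(np.array(p)-d["xyz"]);q=d["camera_matrix"]@c;return q[:2]/q[2]
def red(im):
    i=im.astype(int);m=(i[...,0]>140)&(i[...,1]<90)&(i[...,2]<90)
    n,l,s,c=cv2.connectedComponentsWithStats(m.astype(np.uint8));return [(s[k].tolist(),np.round(c[k],1)) for k in range(1,n) if s[k,4]>6]
E
python3 - <<'E'
from h import *
T=cams.get_image("top");S=cams.get_image("scene")
print(red(T["image"]));print(red(S["image"]))
g=T["image"].astype(int)
m=((g.min(2)>130)&(g.max(2)-g.min(2)<28)).astype(np.uint8)
n,l,s,c=cv2.connectedComponentsWithStats(m)
for k in range(1,n):
    if s[k,4]>30 and 235<c[k][0]<345 and 110<c[k][1]<190: print("cap",s[k],np.round(c[k],2),np.round(atz(T,c[k]-0,85),1))
for nme,uv in dict(FL=(291,232),FR=(522,222),BL=(286,82),BR=(514,75)).items():
    p=np.array(uv)/2.6667+[140,90]; print(nme,np.round(atz(T,p,85),1))
for th in ["sugar_box","jaw_screws","keeper"]:
    for D,n in((T,"top"),(S,"scene")):
        r=cams.cut_out(n,th)
        if r: px=np.argwhere(r[0]["pixels"])[:,::-1];print(th,n,r[0]["p"],r[0]["rect"],cv2.minAreaRect(px.astype(np.float32)))
E
```

```text
[([520, 40, 23, 10, 89], array([531. ,  44.9])), ([308, 223, 4, 4, 15], array([309.5, 224.5])), ([412, 250, 3, 5, 15], array([413., 252.]))]
[([282, 225, 5, 4, 18], array([284.2, 226.5])), ([350, 311, 6, 5, 23], array([352.6, 313. ]))]
cap [329 113  10   9  88] [333.4  117.05] [ 703.2 -107.    85. ]
cap [243 115   9  10  82] [247.04 119.94] [693.6  99.7  85. ]
cap [268 122   9  10  66] [272.09 126.5 ] [678.5  39.7  85. ]
cap [297 143  20   3  39] [308.33 143.82] [637.8 -47.2  85. ]
cap [295 149  22   3  33] [305.09 149.97] [623.  -39.5  85. ]
cap [294 167  25   4  72] [306.92 168.39] [578.9 -44.1  85. ]
cap [331 169  10  17 100] [335.92 173.8 ] [ 566.6 -113.4   85. ]
cap [244 172  10   9  82] [248.94 175.95] [559.4  93.6  85. ]
cap [297 177  22   2  36] [307.53 177.58] [556.9 -45.7  85. ]
FL [556.9  93.1  85. ]
FR [ 567.9 -113.    85. ]
BL [691.7  99.2  85. ]
BR [ 700.6 -105.5   85. ]
sugar_box top 0.71 [308.4, 161.4, 28.8, 56.5] ((306.0, 162.0), (56.0, 32.0), 90.0)
sugar_box scene 0.75 [323.0, 226.8, 50.0, 48.8] ((318.2342529296875, 223.60171508789062), (35.32986831665039, 51.3243293762207), 35.36246109008789)
jaw_screws top 0.42 [335.4, 183.1, 15.4, 5.0] ((334.5, 182.5), (7.0, 11.0), 90.0)
jaw_screws scene 0.53 [335.1, 239.7, 21.5, 16.2] ((335.5, 239.0), (14.0, 19.0), 90.0)
keeper top 0.64 [287.8, 213.5, 51.2, 36.0] ((288.5721130371094, 213.25860595703125), (61.50448226928711, 5.828855991363525), 29.42745590209961)
keeper scene 0.54 [335.0, 239.9, 18.6, 20.9] ((335.5, 239.0), (14.0, 19.0), 90.0)
```

Run:
```python
from h import *
T=cams.get_image("top");S=cams.get_image("scene")
c=np.array([632,-6.7]);a=0.044;M=np.array([[np.cos(a),-np.sin(a)],[np.sin(a),np.cos(a)]])
loc=lambda p:np.round(M.T@(p[:2]-c),1)
k=atz(T,(309.5,224.5),113);print("knob",k,loc(k))
print("tri",tri([T,S],[(309.5,224.5),(284.2,226.5)]))
for th in np.arange(.5,.68,.02):
    q=np.array([-88.5,100])+np.array([[np.cos(th),np.sin(th)],[-np.sin(th),np.cos(th)]])@[-9,-168];print(round(th,2),q)
f=atz(T,(307,188.3),67);print("boxfront",f,loc(f))
w=lambda x,y:np.round(c+M@[x,y],1)
print("push start",w(-135,-36),"home",w(-65,-36))
o=ctrl.get_obs();print(R.from_rotvec(o["orientation"]).as_matrix().round(3))
```

```text
knob [445.60422111 -48.64999014 113.        ] [-188.1  -33.7]
tri [445.51324804 -49.0401741  107.44088508]
0.5 [-176.94173354  -43.11904055]
0.52 [-179.78623577  -41.32170095]
0.54 [-182.59422473  -39.46783454]
0.56 [-185.36457725  -37.55818287]
0.58 [-188.09618523  -35.59350975]
0.6 [-190.78795606  -33.57460104]
0.62 [-193.43881308  -31.50226427]
0.64 [-196.04769597  -29.37732835]
0.66 [-198.61356122  -27.20064322]
0.68 [-201.1353825   -24.97307953]
boxfront [532.73043538 -45.92808069  67.        ] [-100.9  -34.8]
push start [498.7 -48.6] home [568.6 -45.5]
[[-0.973  0.233  0.   ]
 [ 0.233  0.973 -0.   ]
 [-0.    -0.    -1.   ]]
```

{"op": "move_arm", "data": {
  "steps": [
    [[0,0,0],-0.8,1],
    [[0,0,0],-0.8,1],
    [[0,0,0],-0.8,1],
    [[0,0,0],-0.8,1],
    [[-0.4,-1,0],0,1],
    [[-0.4,-1,0],0,1],
    [[-0.4,-1,0],0,1],
    [[-0.4,-1,0],0,1],
    [[-0.4,-1,0],0,1],
    [[-0.4,-1,0],0,1],
    [[-0.4,-1,0],0,1],
    [[-0.4,-1,0],0,1],
    [[-0.4,-1,0],0,1],
    [[-0.4,-1,0],0,1],
    [[-0.4,-1,0],0,1],
    [[-0.4,-1,0],0,1],
    [[-0.4,-1,0],0,1],
    [[-0.4,-1,0],0,1],
    [[-0.4,-1,0],0,1],
    [[-0.4,-1,0],0,1]
  ]
}}

```text
t: 3.47
ee_pos: [323.4, 214.2, 222.9]
orientation: [-0.07, 3.14, 0.001]
ft_force: [0.7, 0.7, -0.5]
width: 0.5
grasp_force: 0.0
```

{"op": "move_arm", "data": {
  "steps": [
    [[-0.6,-1,0],0,1],
    [[-0.6,-1,0],0,1],
    [[-0.6,-1,0],0,1],
    [[-0.6,-1,0],0,1],
    [[-0.6,-1,0],0,1],
    [[-0.6,-1,0],0,1],
    [[-0.6,-1,0],0,1],
    [[-0.6,-1,0],0,1],
    [[-0.6,-1,0],0,1],
    [[-0.6,-1,0],0,1],
    [[-0.4,-0.8,0],0,1],
    [[0,0,0.8],0,1],
    [[0,0,0.8],0,1],
    [[0,0,0.8],0,1],
    [[0,0,0],0,1]
  ]
}}

```text
t: 4.72
ee_pos: [492.6, -47.3, 159.7]
orientation: [0.069, -3.135, -0.001]
ft_force: [-0.1, 0.0, -0.8]
width: 0.4
grasp_force: 0.0
```

Run:
```python
from h import *
d=cams.get_image("wrist");T=cams.get_image("top")
im=np.hstack([cv2.resize(d["image"][:, :, ::-1],(400,300)),cv2.resize(T["image"][90:270,200:440,::-1],(400,300))])
cv2.imwrite("pics/w1.png",im)
```

```text
(no output)
```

View pics/w1.png

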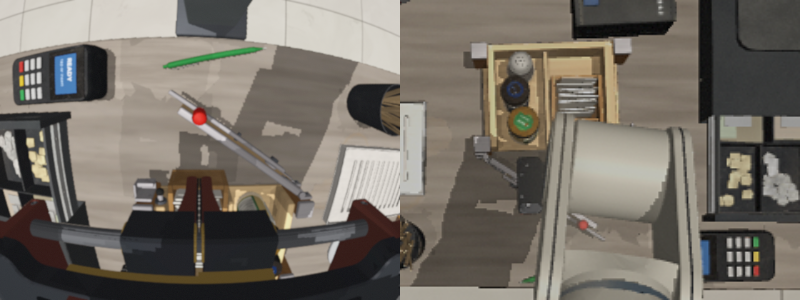

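{"op": "move_arm", "data": {
  "steps": [
    [[-0.2,0,0.9],0,1],
    [[0,0,0.9],0,1],
    [[0,0,0.9],0,1],
    [[0,0,0.9],0,1],
    [[0,0,0.9],0,1],
    [[0,0,0.1],0,1],
    [[-0.2,0,0],0,1],
    [[-0.2,0,0],0,1],
    [[-0.2,0,0],0,1],
    [[-0.1,0,0],0,1],
    [[-0.1,0,0],0,1],
    [[-0.1,0,0],0,1],
    [[-0.1,0,0],0,1],
    [[-0.1,0,0],0,1]
  ]
}}

```text
t: 5.98
ee_pos: [526.6, -45.8, 47.7]
orientation: [0.07, -3.139, -0.0]
ft_force: [-3.1, 0.0, 2.9]
width: 0.8
grasp_force: 1.9
```

{"op": "move_arm", "data": {
  "steps": [
    [[-0.1,0,0],0,1],
    [[-0.1,0,0],0,1],
    [[-0.1,0,0],0,1],
    [[-0.1,0,0],0,1],
    [[-0.1,0,0],0,1],
    [[-0.1,0,0],0,1],
    [[-0.1,0,0],0,1],
    [[-0.1,0,0],0,1],
    [[-0.1,0,0],0,1],
    [[-0.08,0,0],0,1],
    [[-0.04,0,0],0,1],
    [[-0.04,0,0],0,1]
  ]
}}

```text
t: 6.98
ee_pos: [553.9, -44.7, 47.6]
orientation: [0.07, -3.141, 0.0]
ft_force: [-3.7, 0.5, 2.3]
width: 0.7
grasp_force: 1.5
```

{"op": "move_arm", "data": {
  "steps": [
    [[-0.04,0,0],0,1],
    [[-0.04,0,0],0,1],
    [[-0.04,0,0],0,1],
    [[0,0,0],0,1]
  ]
}}

```text
t: 7.32
ee_pos: [557.2, -44.6, 47.7]
orientation: [-0.07, 3.14, -0.0]
ft_force: [-0.2, 0.5, 0.4]
width: 0.7
grasp_force: 0.2
```

{"op": "move_arm", "data": {
  "steps": [
    [[-0.04,0,0],0,1],
    [[-0.04,0,0],0,1],
    [[0,0,0],0,1]
  ]
}}

```text
t: 7.57
ee_pos: [559.0, -44.4, 47.7]
orientation: [-0.07, 3.14, -0.0]
ft_force: [-0.9, 0.8, -0.1]
width: 0.3
grasp_force: 0.5
```

{"op": "move_arm", "data": {
  "steps": [
    [[-0.04,0,0],0,1],
    [[-0.04,0,0],0,1],
    [[0,0,0],0,1]
  ]
}}

```text
t: 7.82
ee_pos: [559.7, -44.3, 47.6]
orientation: [0.07, -3.138, -0.0]
ft_force: [-6.5, -0.9, 5.1]
width: 0.5
grasp_force: 3.1
```

{"op": "move_arm", "data": {
  "steps": [
    [[-0.04,0,0],0,1],
    [[0,0,0],0,1],
    [[0,0,0],0,1]
  ]
}}

```text
t: 8.07
ee_pos: [559.7, -44.3, 47.5]
orientation: [0.07, -3.137, -0.0]
ft_force: [-9.3, -0.9, 7.0]
width: 0.5
grasp_force: 4.5
```

{"op": "move_arm", "data": {
  "steps": [
    [[0.4,0,0],0,1],
    [[0.6,0,0],0,1],
    [[0,0,-1],0,0.5],
    [[0,0,-1],0,0.5],
    [[0,0,-1],0,0.5],
    [[0,0,-1],0,0.5],
    [[0,0,-1],0,0.5],
    [[0,0,0],0,0.5]
  ]
}}

```text
t: 8.73
ee_pos: [540.2, -45.7, 177.5]
orientation: [-0.07, 3.131, -0.002]
ft_force: [1.0, -0.5, 0.8]
width: 37.1
grasp_force: 0.0
```

Run:
```python
from h import *
o=ctrl.get_obs();print({k:np.round(o[k],3) for k in ("t","qpos","ee_pos","width","ft_force")})
```

```text
{'t': np.float64(8.733), 'qpos': array([-0.106,  0.358,  1.856,  0.   ,  0.918, -1.722]), 'ee_pos': array([540.19 , -45.731, 177.491]), 'width': np.float64(37.14), 'ft_force': array([ 0.969, -0.518,  0.822])}
```

{"op": "move_arm", "data": {
  "steps": [
    [[0.95,0,0],0,0.5],
    [[0.95,0,0],0,0.5],
    [[0.95,0,0],0,0.5],
    [[0.93,0.05,0],0,0.5],
    [[0,0,0],1,0.5],
    [[0,0,0],1,0.5],
    [[0,0,0],1,0.5],
    [[0,0,0],1,0.5],
    [[0,0,0],1,0.5],
    [[0,0,0],1,0.5],
    [[0,0,0],1,0.5],
    [[0,0,0],1,0.5],
    [[0,0,0],1,0.5],
    [[0,0,0],1,0.5],
    [[0,0,0],1,0.5],
    [[0,0,0],1,0.5],
    [[0,0,0],1,0.5],
    [[0,0,0],1,0.5],
    [[0,0,0],1,0.5],
    [[0,0,0],1,0.5]
  ]
}}

```text
t: 10.4
ee_pos: [442.5, -48.4, 172.3]
orientation: [1.97, 2.446, 0.001]
ft_force: [0.3, 0.9, 0.0]
width: 44.3
grasp_force: 0.0
```

{"op": "move_arm", "data": {
  "steps": [
    [[0,0,0],1,0.5],
    [[0,0,0],1,0.5],
    [[0,0,0],1,0.5],
    [[0,0,0],1,0.5],
    [[0,0,0],1,0.5],
    [[0,0,0],1,0.5],
    [[0,0,0],1,0.5],
    [[0,0,0],1,0.5],
    [[0,0,0],0.7,0.5],
    [[0,0,0],0,0.5]
  ]
}}

```text
t: 11.23
ee_pos: [442.4, -48.4, 172.3]
orientation: [2.735, 1.545, 0.001]
ft_force: [0.0, 0.7, 0.4]
width: 43.7
grasp_force: 0.0
```

Run:
```python
from h import *
o=ctrl.get_obs();Rt=R.from_rotvec(o["orientation"]).as_matrix();print(o["t"],o["ee_pos"],o["qpos"][5],Rt.round(3).tolist(),o["width"])
d=cams.get_image("wrist")
K=d["camera_matrix"];print(K.round(1).tolist(),np.round(d["mount"],3).tolist())
rs=red(d["image"]);print(rs)
m=np.array(d["mount"])
def wr(uv):
    p=np.array(uv)-[K[0,2],K[1,2]];r=np.linalg.norm(p);t=r/K[0,0]
    v=np.r_[np.sin(t)*p/r,np.cos(t)];return Rt@(m[:3,:3]@v),o["ee_pos"]+Rt@m[:3,3]
for s,c in rs:
    v,p=wr(c);print(c,p+v*(113-p[2])/v[2],p)
cv2.imwrite("pics/w2.png",d["image"][:,:,::-1])
```

```text
11.2333 [442.43951782 -48.36489924 172.28504361] 0.4066308415733482 [[0.516, 0.857, 0.001], [0.857, -0.516, -0.0], [0.0, 0.001, -1.0]] 43.69669823433209
[[325.2, 0.0, 278.3], [0.0, 325.2, 211.3], [0.0, 0.0, 1.0]] [[0.001, -0.956, -0.293, 80.784], [1.0, 0.002, -0.001, 1.022], [0.001, -0.293, 0.956, -162.618], [0.0, 0.0, 0.0, 1.0]]
[([273, 220, 18, 15, 205], array([281.6, 226.7]))]
[281.6 226.7] [445.84872553 -49.11783211 113.        ] [484.8858402   20.30877044 334.93192859]
```

View pics/w2.png

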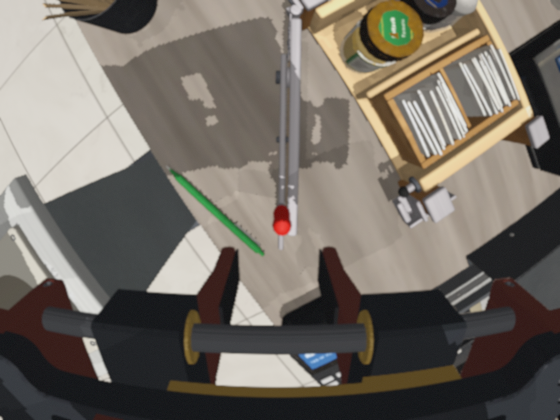

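{"op": "move_arm", "data": {
  "steps": [
    [[0.05,0.13,0],0,0.5],
    [[0,0,0.8],0,0.5],
    [[0,0,0.8],0,0.5],
    [[0,0,0.8],0,0.5],
    [[0,0,0.6],0,0.5],
    [[0,0,0.44],0,0.5],
    [[0,0,0],0,0.5],
    [[0,0,0],0,0.7],
    [[0,0,0],0,0.8],
    [[0,0,0],0,0.9],
    [[0,0,0],0,1],
    [[0,0,0],0,1],
    [[0,0,0],0,1],
    [[0,0,0],0,1]
  ]
}}

```text
t: 12.45
ee_pos: [446.2, -49.0, 87.2]
orientation: [2.733, 1.548, 0.001]
ft_force: [-0.8, -1.2, 5.0]
width: 13.3
grasp_force: 30.0
```

{"op": "move_arm", "data": {
  "steps": [
    [[0.045,0,-0.1],0,1],
    [[0.045,0,-0.1],0,1],
    [[0.045,0,-0.1],0,1],
    [[0.045,0,-0.1],0,1],
    [[0.045,0,-0.1],0,1],
    [[0.045,0,-0.1],0,1],
    [[0,0,0],0,1]
  ]
}}

```text
t: 13.03
ee_pos: [449.7, -42.9, 102.1]
orientation: [2.733, 1.548, 0.001]
ft_force: [1.9, 3.5, -6.5]
width: 13.2
grasp_force: 30.0
```

Run:
```python
from h import *
o=ctrl.get_obs();print(o["t"],o["ee_pos"],o["orientation"],o["ft_force"],o["moment"],o["width"])
# plan: hinge world, radius, arc
c=np.array([632,-6.7]);a=0.044;M=np.array([[np.cos(a),-np.sin(a)],[np.sin(a),np.cos(a)]])
h=c+M@[-88.5,100];v=o["ee_pos"][:2]-h;print("hinge",h,"v",v,np.hypot(*v))
# gate frame knob at lifted (-9,-168+7)
yaw=np.arctan2(v[1],v[0])-np.arctan2(-161,-9);print("gate yaw",yaw,"open",a-yaw)
```

```text
13.0333 [449.74501792 -42.85182936 102.09240699] [2.73322271e+00 1.54819934e+00 1.39223419e-03] [ 1.92324407  3.54483113 -6.45099196] [ 0.31822353 -0.09281636 -0.04455777] 13.20667540973974
hinge [539.18707378  89.31047196] v [ -89.44205586 -132.16230132] 159.5830669169273
gate yaw -0.5391147447596008 open 0.5831147447596008
```

{"op": "move_arm", "data": {
  "steps": [
    [[-0.01,0.14,0],-0.25,1],
    [[-0.01,0.28,0],-0.5,1],
    [[-0.01,0.28,0],-0.5,1],
    [[-0.01,0.28,0],-0.5,1],
    [[-0.01,0.28,0],-0.5,1],
    [[-0.01,0.28,0],-0.5,1],
    [[-0.01,0.28,0],-0.5,1],
    [[-0.01,0.28,0],-0.5,1],
    [[-0.01,0.28,0],-0.5,1],
    [[-0.01,0.28,0],-0.5,1],
    [[-0.01,0.14,0],-0.25,1],
    [[0,0,0],0,1]
  ]
}}

```text
t: 14.03
ee_pos: [514.3, -69.4, 101.7]
orientation: [2.333, 2.103, 0.0]
ft_force: [-0.4, 0.5, -3.7]
width: 13.7
grasp_force: 30.0
```

```bash
cat > st.py <<'E'
from h import *
o=ctrl.get_obs();Rt=R.from_rotvec(o["orientation"]).as_matrix();f=o["ft_force"]
c=np.array([632,-6.7]);a=0.044;M=np.array([[np.cos(a),-np.sin(a)],[np.sin(a),np.cos(a)]])
h=c+M@[-88.5,100];v=o["ee_pos"][:2]-h
ey=0.053*15*0+(-161)
yaw=np.arctan2(v[1],v[0])-np.arctan2(-161,-9)
print("t",o["t"],o["ee_pos"].round(1),"r",np.hypot(*v).round(1),"open",round(a-yaw,4),"endout",round((a-yaw)*203,1),"toolyaw open",round(a-np.arctan2(Rt[1,1],Rt[0,1]),3),"F crate",(M.T@f[:2]).round(1),f[2].round(1),"m",np.round(o["moment"],2),o["width"].round(1))
E
python3 st.py
```

```text
Traceback (most recent call last):
  File "st.py", line 7, in <module>
    print("t",o["t"],o["ee_pos"].round(1),"r",np.hypot(*v).round(1),"open",round(a-yaw,4),"endout",round((a-yaw)*203,1),"toolyaw open",round(a-np.arctan2(Rt[1,1],Rt[0,1]),3),"F crate",(M.T@f[:2]).round(1),f[2].round(1),"m",np.round(o["moment"],2),o["width"].round(1))
                                                                                                                                                                                                                                                       ^^^^^^^^^^^^^^^^
AttributeError: 'float' object has no attribute 'round'
```

```bash
sed -i 's/o\["width"\].round(1)/round(o["width"],1)/' st.py; python3 st.py
```

```text
t 14.0333 [514.3 -69.4 101.7] r 160.6 open 0.1438 endout 29.2 toolyaw open 0.147 F crate [-0.3  0.5] -3.7 m [-0.31  0.07  0.06] 13.7
```

{"op": "move_arm", "data": {
  "steps": [
    [[0,0.08,0],-0.14,1],
    [[0,0.08,0],-0.14,1],
    [[0,0.08,0],-0.14,1],
    [[0,0.08,0],-0.14,1],
    [[0,0.08,0],-0.14,1],
    [[0,0.04,0],-0.07,1],
    [[0,0,0],0,1]
  ]
}}

```text
t: 14.62
ee_pos: [525.4, -70.5, 102.0]
orientation: [2.26, 2.181, 0.0]
ft_force: [0.1, -5.2, 0.2]
width: 13.5
grasp_force: 30.0
```

```bash
python3 st.py
```

```text
t 14.6167 [525.4 -70.5 102. ] r 160.4 open 0.0745 endout 15.1 toolyaw open 0.08 F crate [-0.1 -5.2] 0.2 m [-1.29  0.21  0.03] 13.5
```

{"op": "move_arm", "data": {
  "steps": [
    [[-0.02,0.04,0],-0.07,1],
    [[-0.02,0.04,0],-0.07,1],
    [[0,0.04,0],-0.07,1],
    [[0,0,0],0,1]
  ]
}}

```text
t: 14.95
ee_pos: [527.9, -71.0, 101.7]
orientation: [2.241, 2.202, 0.0]
ft_force: [0.2, -2.0, -1.4]
width: 13.1
grasp_force: 30.0
```

```bash
python3 st.py
```

```text
t 14.95 [527.9 -71.  101.7] r 160.7 open 0.0582 endout 11.8 toolyaw open 0.062 F crate [ 0.1 -2. ] -1.4 m [-0.75  0.11  0.01] 13.1
```

{"op": "move_arm", "data": {
  "steps": [
    [[-0.01,0.04,0],-0.07,1],
    [[0,0.04,0],-0.07,1],
    [[0,0,0],0,1],
    [[0,0,0],0,1]
  ]
}}

```text
t: 15.28
ee_pos: [529.8, -71.2, 101.7]
orientation: [2.228, 2.215, 0.0]
ft_force: [0.3, -1.3, -2.2]
width: 13.4
grasp_force: 30.0
```

{"op": "move_arm", "data": {
  "steps": [
    [[0,0.04,0],-0.07,1],
    [[0,0,0],0,1],
    [[0,0,0],0,1]
  ]
}}

```text
t: 15.53
ee_pos: [530.7, -71.3, 101.7]
orientation: [-2.221, -2.221, -0.0]
ft_force: [-0.7, -2.2, -2.3]
width: 13.3
grasp_force: 30.0
```

{"op": "move_arm", "data": {
  "steps": [
    [[0,0.04,0],-0.07,1],
    [[0,0,0],0,1],
    [[0,0,0],0,1]
  ]
}}

```text
t: 15.78
ee_pos: [531.1, -71.3, 101.5]
orientation: [-2.214, -2.228, 0.001]
ft_force: [-2.3, -2.2, -1.4]
width: 13.0
grasp_force: 30.0
```

{"op": "move_arm", "data": {
  "steps": [
    [[0,0.04,0],-0.07,1],
    [[0,0,0],0,1],
    [[0,0,0],0,1]
  ]
}}

```text
t: 16.03
ee_pos: [532.3, -71.4, 101.6]
orientation: [-2.207, -2.235, 0.001]
ft_force: [-3.2, -3.2, -0.8]
width: 13.4
grasp_force: 30.0
```

{"op": "move_arm", "data": {
  "steps": [
    [[0,0.04,0],-0.07,1],
    [[0,0,0],0,1],
    [[0,0,0],0,1]
  ]
}}

```text
t: 16.28
ee_pos: [533.3, -71.4, 101.6]
orientation: [-2.201, -2.242, 0.001]
ft_force: [-3.7, -3.1, -0.6]
width: 13.6
grasp_force: 30.0
```

{"op": "move_arm", "data": {
  "steps": [
    [[0,0.04,0],-0.07,1],
    [[0,0,0],0,1],
    [[0,0,0],0,1]
  ]
}}

```text
t: 16.53
ee_pos: [534.2, -71.4, 101.6]
orientation: [-2.194, -2.248, 0.001]
ft_force: [-4.2, -4.4, 0.1]
width: 13.1
grasp_force: 30.0
```

{"op": "move_arm", "data": {
  "steps": [
    [[-0.02,0.03,0],-0.05,1],
    [[0,0,0],0,1],
    [[0,0,0],0,1]
  ]
}}

```text
t: 16.78
ee_pos: [534.8, -71.6, 101.4]
orientation: [-2.189, -2.252, 0.001]
ft_force: [-4.3, -1.2, -0.9]
width: 13.4
grasp_force: 30.0
```

{"op": "move_arm", "data": {
  "steps": [
    [[-0.02,0.03,0],-0.05,1],
    [[0,0,0],0,1],
    [[0,0,0],0,1]
  ]
}}

```text
t: 17.03
ee_pos: [535.5, -71.8, 101.3]
orientation: [-2.183, -2.257, 0.001]
ft_force: [-4.6, 1.6, -4.0]
width: 13.3
grasp_force: 30.0
```

{"op": "move_arm", "data": {
  "steps": [
    [[0,0.03,0],-0.05,1],
    [[0,0,0],0,1],
    [[0,0,0],0,1]
  ]
}}

```text
t: 17.28
ee_pos: [536.3, -71.8, 101.3]
orientation: [-2.179, -2.262, 0.001]
ft_force: [-5.6, 1.1, -3.5]
width: 13.5
grasp_force: 30.0
```

{"op": "move_arm", "data": {
  "steps": [
    [[0,0.03,0],-0.05,1],
    [[0,0,0],0,1],
    [[0,0,0],0,1]
  ]
}}

```text
t: 17.53
ee_pos: [537.0, -71.8, 101.3]
orientation: [-2.174, -2.266, 0.001]
ft_force: [-5.7, 0.8, -3.1]
width: 13.3
grasp_force: 30.0
```

{"op": "move_arm", "data": {
  "steps": [
    [[0,0.03,0],-0.05,1],
    [[0,0,0],0,1],
    [[0,0,0],0,1]
  ]
}}

```text
t: 17.78
ee_pos: [537.6, -71.8, 101.3]
orientation: [-2.168, -2.271, 0.001]
ft_force: [-6.1, -0.2, -2.6]
width: 13.7
grasp_force: 30.0
```

{"op": "move_arm", "data": {
  "steps": [
    [[0,0.03,0],-0.05,1],
    [[0,0,0],0,1],
    [[0,0,0],0,1]
  ]
}}

```text
t: 18.03
ee_pos: [538.2, -71.8, 101.3]
orientation: [-2.163, -2.276, 0.002]
ft_force: [-5.4, -0.3, -3.8]
width: 13.3
grasp_force: 30.0
```

{"op": "move_arm", "data": {
  "steps": [
    [[0,0.03,0],-0.05,1],
    [[0,0,0],0,1],
    [[0,0,0],0,1]
  ]
}}

```text
t: 18.28
ee_pos: [538.9, -71.8, 101.3]
orientation: [-2.158, -2.28, 0.002]
ft_force: [-6.5, -1.2, -2.7]
width: 13.2
grasp_force: 30.0
```

{"op": "move_arm", "data": {
  "steps": [
    [[0,0.03,0],-0.05,1],
    [[0,0,0],0,1],
    [[0,0,0],0,1]
  ]
}}

```text
t: 18.53
ee_pos: [539.5, -71.8, 101.2]
orientation: [-2.153, -2.285, 0.002]
ft_force: [-7.5, -0.6, -3.3]
width: 13.2
grasp_force: 30.0
```

```bash
python3 st.py
```

```text
t 18.5333 [539.5 -71.8 101.2] r 161.1 open -0.0137 endout -2.8 toolyaw open -0.015 F crate [-7.5 -0.3] -3.3 m [-0.32  1.18 -0.02] 13.2
```

{"op": "move_arm", "data": {
  "steps": [
    [[0,0.03,0],-0.05,1],
    [[0,0,0],0,1],
    [[0,0,0],0,1]
  ]
}}

```text
t: 18.78
ee_pos: [540.2, -71.9, 101.3]
orientation: [-2.148, -2.29, 0.003]
ft_force: [-7.4, -1.4, -1.4]
width: 13.7
grasp_force: 30.0
```

{"op": "move_arm", "data": {
  "steps": [
    [[0,0.02,0],-0.03,1],
    [[0,0,0],0,1],
    [[0,0,0],0,1]
  ]
}}

```text
t: 19.03
ee_pos: [540.5, -71.9, 101.2]
orientation: [-2.145, -2.292, 0.003]
ft_force: [-6.5, -1.2, -2.1]
width: 13.1
grasp_force: 30.0
```

{"op": "move_arm", "data": {
  "steps": [
    [[0,0.02,0],-0.03,1],
    [[0,0,0],0,1],
    [[0,0,0],0,1]
  ]
}}

```text
t: 19.28
ee_pos: [541.0, -71.9, 101.2]
orientation: [-2.142, -2.295, 0.003]
ft_force: [-6.9, -2.3, -1.9]
width: 13.2
grasp_force: 30.0
```

{"op": "move_arm", "data": {
  "steps": [
    [[0,0.03,0],-0.05,1],
    [[0,0,0],0,1],
    [[0,0,0],0,1]
  ]
}}

```text
t: 19.53
ee_pos: [541.7, -71.9, 101.2]
orientation: [-2.137, -2.3, 0.003]
ft_force: [-8.1, -1.6, -0.6]
width: 13.5
grasp_force: 30.0
```

{"op": "move_arm", "data": {
  "steps": [
    [[0,0.02,0],-0.03,1],
    [[0,0,0],0,1],
    [[0,0,0],0,1]
  ]
}}

```text
t: 19.78
ee_pos: [542.1, -71.9, 101.2]
orientation: [-2.134, -2.302, 0.003]
ft_force: [-8.2, -1.7, -1.4]
width: 13.3
grasp_force: 30.0
```

{"op": "move_arm", "data": {
  "steps": [
    [[0,0.02,0],-0.03,1],
    [[0,0,0],0,1],
    [[0,0,0],0,1]
  ]
}}

```text
t: 20.03
ee_pos: [542.4, -71.9, 101.2]
orientation: [-2.131, -2.305, 0.004]
ft_force: [-8.4, -1.3, -1.6]
width: 13.1
grasp_force: 30.0
```

{"op": "move_arm", "data": {
  "steps": [
    [[0,0.03,0],-0.05,1],
    [[0,0,0],0,1],
    [[0,0,0],0,1]
  ]
}}

```text
t: 20.28
ee_pos: [543.1, -71.9, 101.2]
orientation: [-2.126, -2.31, 0.004]
ft_force: [-8.7, -2.9, 0.1]
width: 13.0
grasp_force: 30.0
```

{"op": "move_arm", "data": {
  "steps": [
    [[0,0.02,0],-0.03,1],
    [[0,0,0],0,1],
    [[0,0,0],0,1]
  ]
}}

```text
t: 20.53
ee_pos: [543.5, -71.8, 101.2]
orientation: [-2.122, -2.312, 0.004]
ft_force: [-8.9, -2.4, -0.4]
width: 13.5
grasp_force: 30.0
```

Run:
```python
from h import *
import runpy;runpy.run_path("st.py")
d=cams.get_image("wrist");S=cams.get_image("scene")
w=cv2.resize(d["image"][100:290,180:410,::-1],(480,400),interpolation=cv2.INTER_CUBIC)
cv2.imwrite("pics/w3.png",np.hstack([w,cv2.resize(S["image"][180:280,280:360,::-1],(320,400),interpolation=cv2.INTER_CUBIC)]))
```

```text
t 20.5333 [543.5 -71.8 101.2] r 161.2 open -0.0387 endout -7.9 toolyaw open -0.042 F crate [-9.  -2.1] -0.4 m [-0.73  1.49  0.02] 13.5
```

View pics/w3.png

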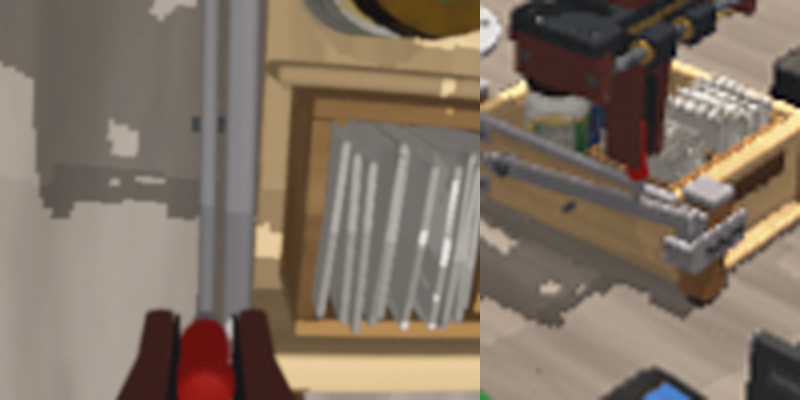

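{"op": "move_arm", "data": {
  "steps": [
    [[0,0.02,0],-0.03,1],
    [[0,0,0],0,1],
    [[0,0,0],0,1]
  ]
}}

```text
t: 20.88
ee_pos: [543.9, -71.9, 101.1]
orientation: [-2.119, -2.315, 0.004]
ft_force: [-9.5, -3.6, -0.9]
width: 13.6
grasp_force: 30.0
```

{"op": "move_arm", "data": {
  "steps": [
    [[0,0.02,0],-0.03,1],
    [[0,0,0],0,1],
    [[0,0,0],0,1]
  ]
}}

```text
t: 21.13
ee_pos: [544.4, -71.8, 101.1]
orientation: [-2.116, -2.318, 0.005]
ft_force: [-9.5, -4.1, -1.1]
width: 13.1
grasp_force: 30.0
```

{"op": "move_arm", "data": {
  "steps": [
    [[0,0.02,0],-0.03,1],
    [[0,0,0],0,1],
    [[0,0,0],0,1]
  ]
}}

```text
t: 21.38
ee_pos: [544.8, -71.8, 101.1]
orientation: [-2.113, -2.321, 0.005]
ft_force: [-8.6, -3.7, 0.1]
width: 13.3
grasp_force: 30.0
```

{"op": "move_arm", "data": {
  "steps": [
    [[-0.02,0.02,0],-0.03,1],
    [[0,0,0],0,1],
    [[0,0,0],0,1]
  ]
}}

```text
t: 21.63
ee_pos: [545.0, -72.0, 100.9]
orientation: [-2.11, -2.323, 0.005]
ft_force: [-9.9, -1.5, -0.8]
width: 13.1
grasp_force: 30.0
```

{"op": "move_arm", "data": {
  "steps": [
    [[0,0.02,0],-0.03,1],
    [[0,0,0],0,1],
    [[0,0,0],0,1]
  ]
}}

```text
t: 21.88
ee_pos: [545.2, -72.0, 100.9]
orientation: [-2.106, -2.325, 0.006]
ft_force: [-12.3, -2.6, -0.6]
width: 13.3
grasp_force: 30.0
```

{"op": "move_arm", "data": {
  "steps": [
    [[0,0.02,0],-0.03,1],
    [[0,0,0],0,1],
    [[0,0,0],0,1]
  ]
}}

```text
t: 22.13
ee_pos: [545.3, -72.0, 100.9]
orientation: [-2.103, -2.327, 0.007]
ft_force: [-12.4, -3.6, 0.4]
width: 13.5
grasp_force: 30.0
```

{"op": "move_arm", "data": {
  "steps": [
    [[-0.03,0,0.06],0,1],
    [[-0.03,0,0.06],0,1],
    [[-0.03,0,0.06],0,1],
    [[-0.03,0,0.06],0,1],
    [[0,0,0],0,1]
  ]
}}

```text
t: 22.55
ee_pos: [545.5, -75.1, 95.1]
orientation: [-2.103, -2.327, 0.007]
ft_force: [-12.8, -3.5, 3.3]
width: 13.4
grasp_force: 30.0
```

```bash
python3 st.py
```

```text
t 22.55 [545.5 -75.1  95.1] r 164.5 open -0.0504 endout -10.2 toolyaw open -0.057 F crate [-12.9  -2.9] 3.3 m [-0.42  2.26 -0.02] 13.4
```

{"op": "move_arm", "data": {
  "steps": [
    [[-0.03,0,0.06],0,1],
    [[-0.03,0,0.06],0,1],
    [[0,0,0],0,1]
  ]
}}

```text
t: 22.8
ee_pos: [545.7, -76.6, 92.2]
orientation: [-2.103, -2.327, 0.006]
ft_force: [-13.9, -3.1, 4.3]
width: 13.4
grasp_force: 30.0
```

{"op": "move_arm", "data": {
  "steps": [
    [[-0.03,0,0.06],0,1],
    [[-0.02,0,0.04],0,1],
    [[0,0,0],0,1]
  ]
}}

```text
t: 23.05
ee_pos: [545.7, -77.7, 89.7]
orientation: [-2.103, -2.327, 0.006]
ft_force: [-14.1, -2.7, 5.6]
width: 13.3
grasp_force: 30.0
```

{"op": "move_arm", "data": {
  "steps": [
    [[-0.02,-0.04,0.04],0,1],
    [[-0.02,0,0.04],0,1],
    [[0,0,0],0,1]
  ]
}}

```text
t: 23.3
ee_pos: [545.8, -78.7, 87.8]
orientation: [-2.104, -2.328, 0.004]
ft_force: [-11.9, -2.8, 3.0]
width: 13.4
grasp_force: 30.0
```

{"op": "move_arm", "data": {
  "steps": [
    [[-0.01,0,0.02],0,1],
    [[0,0,0.02],0,1],
    [[0,0,0],0,1]
  ]
}}

```text
t: 23.55
ee_pos: [545.8, -79.0, 87.2]
orientation: [-2.104, -2.328, 0.005]
ft_force: [-12.3, -3.2, 5.7]
width: 13.1
grasp_force: 30.0
```

{"op": "move_arm", "data": {
  "steps": [
    [[0,-0.04,0],0,1],
    [[0,-0.04,0],0,1],
    [[0,-0.04,0],0,1],
    [[0,0,0],0,1]
  ]
}}

```text
t: 23.88
ee_pos: [544.4, -79.0, 87.3]
orientation: [-2.106, -2.329, 0.001]
ft_force: [-7.0, -0.8, 0.7]
width: 13.4
grasp_force: 30.0
```

{"op": "move_arm", "data": {
  "steps": [
    [[0,-0.04,0],0,1],
    [[0,-0.04,0],0,1],
    [[0,0,0],0,1]
  ]
}}

```text
t: 24.13
ee_pos: [544.3, -79.2, 87.4]
orientation: [2.106, 2.329, 0.003]
ft_force: [1.3, 3.0, -4.9]
width: 13.5
grasp_force: 30.0
```

{"op": "move_arm", "data": {
  "steps": [
    [[0,0.02,0],0,1],
    [[0,0,0],0,1],
    [[0,0,0],0,0.75],
    [[0,0,0],0,0.65],
    [[0,0,0],0,0.65],
    [[0,0,0],0,0.65],
    [[0,0,0],0,0.65]
  ]
}}

```text
t: 24.72
ee_pos: [543.9, -79.6, 87.4]
orientation: [2.106, 2.33, 0.0]
ft_force: [-0.3, 0.4, -0.1]
width: 30.9
grasp_force: 0.0
```

{"op": "move_arm", "data": {
  "steps": [
    [[0,0,-0.2],0,0.65],
    [[0,0,-0.5],0,0.65],
    [[0,0,-1],0,0.65],
    [[0,0,-1],0,0.65],
    [[0,0,-1],0,0.65],
    [[0,0,-1],0,0.65],
    [[0,-1,-1],0,0.65],
    [[0,-1,0],0,0.65],
    [[0,-1,0],0,0.65],
    [[0,-1,0],0,0.65],
    [[0,0,0],0,0.65]
  ]
}}

```text
t: 25.63
ee_pos: [439.8, -89.4, 229.7]
orientation: [-2.105, -2.329, 0.003]
ft_force: [-0.2, 0.4, 0.1]
width: 30.9
grasp_force: 0.0
```

Run:
```python
from h import *
T=cams.get_image("top");S=cams.get_image("scene");print(red(T["image"]),red(S["image"]))
for s,c in red(S["image"]):
    print(c,atz(S,c,110))
k=[633,-6.7]
cv2.imwrite("pics/f.png",np.hstack([cv2.resize(S["image"][170:290,270:370,::-1],(400,480),interpolation=cv2.INTER_CUBIC),cv2.resize(T["image"][100:220,240:340,::-1],(400,480),interpolation=cv2.INTER_CUBIC)]))
```

```text
[([545, 20, 13, 4, 17], array([550.2,  22.5])), ([536, 27, 18, 11, 80], array([543.9,  31.9])), ([521, 40, 22, 10, 95], array([531.5,  44.6]))] [([319, 215, 4, 4, 13], array([320.5, 216.4])), ([350, 311, 6, 5, 23], array([352.6, 313. ]))]
[320.5 216.4] [541.01262504 -81.83779564 110.        ]
[352.6 313. ] [ 316.26614084 -353.63560973  110.        ]
```

View pics/f.png

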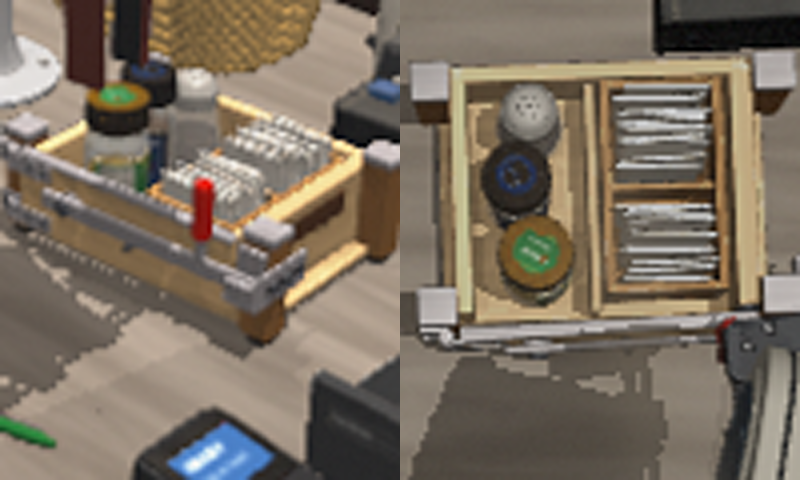

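The left half shows the gate shut, the bar level with its end in the keeper, and the red knob upright at about (203, 205). The right half shows the box against the back wall at about (662, 85).

```bash
python3 -c "
from workcell import ctrl
print(ctrl.close_job())"
```

```text
the job is handed in; nothing more can be done
None
```

The job is handed in, with no verdict returned: the sachet box was pushed home against the back wall, and the gate is shut with the latch bar down in the keeper's notch, holding after I let go.

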